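Load a mould insert under the laser welding head

ROBOT

A 6-joint arm with a two-finger parallel gripper is mounted at the origin on the work surface. World frame = base frame: x ahead of the robot, y to its left, z up, the work surface at z = 0. Lengths are in m, angles in rad, forces in N, time in s.
With the tool pointing down it reaches from about 0.35 to 0.975 m from the base axis. Payload 17.4 kg.
Tool frame: the origin (TCP) lies on the centre line of the jaws, within the pads' length; the fingertips stand 22 mm ahead of it and the grasp point (between the pads) lies 3 mm ahead of it; z points along the fingers, y is the line along which they close (so a half turn about z gives the same grasp; the last joint's range is limited). The gripper opens to 85 mm and grips with 20 to 120 N. Pads are 22 mm wide; open, the fingers measure 114 mm over their backs; the gripper's body (76 mm by 85 mm) begins 54 mm behind the grasp point. The pads swing forward as they close: fully open they stand 13 mm farther back than shut.
Start: joints at [-1.371, 0.116, 1.442, -0, 1.584, -0.038], TCP at [0.159, -0.656, 0.253] pointing down, gripper open.
Joint ranges: [-2.83, 2.83], [-0.83, 2.19], [0.07, 2.5], [-1.14, 4.28], [0.01, 3], [-2.97, 2.97]. Speed limits (rad/s): [1.89, 1.89, 2.22, 3.14, 3.14, 3.14].

INTERFACE

Orientations are given as a unit quaternion [x, y, z, w].
In Python, from rig import * gives the robot as it stands.
- The arm moves only by the tool move_arm, never from a script. Its argument "moves" is one flat list of numbers, 7 for each row, row after row: the closure, from -1 (fully open) to 1 (shut), then the shift along the tool's x, y, z as a fraction of full scale, then the turn, a rotation vector about the tool's x, y, z as a fraction of full scale. A call has 1 to 5 rows; each row is the pose to reach, as a shift and turn from the pose commanded when the call began, along the tool's axes at that moment, turning the shorter way round; what a row does not reach only later rows make up. Full scale, the value 1, is 100 mm for a shift and 360 degrees for a turn. A row lasts 1/10 s, in which the tool goes at most 50 mm and 8.59 degrees, less where a joint would pass 70% of its speed; a pose out of reach is approached as far as the arm can. A call with a number of a shift or a turn outside -1 to 1 is refused whole. A call with a gripper value outside its range is refused whole. The fingers move at their own pace and stop on an object; "squeeze" is the grip in N (left out, the last holds). Time passes only in rows, so rows that repeat a pose let the fingers close. It gives the time, the measured TCP pose, the force, the opening and the grip force at its end, in the units of the state.
- sense(): the state, without advancing time (a new reading comes with each control period).
- capture(name): name is "scene" or "side" or "wrist"; returns a dict with "image" (384x512x3 uint8, red, green, blue), "depth" (384x512 float32, m along the optical axis (not along the pixel's ray), 0 where there is no reading), "K" (3x3 intrinsics, pixels), "k1" (the pictures are not rectified: a ray, as slopes to the right and down, at radius r is drawn at 1 + k1 r^2 times it, then the intrinsics apply), "R" (3x3) and "t" (3): a world point X has camera coordinates R X + t. Camera axes: x right, y down, z forward; pixel columns grow to the right and rows downward; lengths in m; the calibration is good to about 2 mm. A picture is of the moment at which its call begins.
- sign_off(): hands the job in; it is judged then, once.
The state is a dict: "time_s": time; "joint_pos": joint angles; "qvel": joint speeds; "tau": joint torques, N m; "tool_pos": TCP position; "tcp_rot": TCP orientation; "force": force on the tool from outside, world axes, zero at the start; "wrist_torque": the same for the moment, N m; "opening": opening from 0.0 (shut) to 1.0 (fully open); "finger_force": force on a finger pad.
Only numpy, scipy, OpenCV 4.12 (cv2) and the standard library are available. Lean on these libraries where they do the work, as an engineer would, in place of code of your own. Each camera call takes 0.05 s, during which the arm holds its last target. There are 200 camera calls.

TASK

Load the mould insert for welding: slide the amber guard fully open, lift the insert out of the blue tray, set it down (do not drop it) on the table in front of the guide channel with its copper rib leading and let go, then push it from behind along the channel, under the laser head, until you feel it come up firmly against the red stop, without ramming it, leave it seated there and slide the guard fully shut. Do not bump the laser head, and leave the other things where they are.

Things in the scene. Friction and masses are not known exactly. Their poses are not given: they have to be found in the camera images.
- station: fixed station. Origin: on the table, on the channel's centre line, in the guard's plane; x along the channel away from the robot, y left. Two steel guides 40 mm high, 12 mm thick, 60 mm apart inside, from x = 45 to 200 mm, flare to 78 mm apart at x = 12 mm; bare table between; no room for fingers beside the insert there. Posts 60 mm high in the guard's plane at y = -88 and +226 mm.
- guard (a joint): sliding guard: amber panel in an aluminium frame, 150 mm wide, 10 mm thick, 74 mm high, standing across the channel mouth, centred on it when shut. 0 = shut; grows to 0.14 m = fully open as it slides to the station's +y. It slides with about 2 N of friction and stays where it is left.
- guard_handle (a point): grip point on the guard's black upright post (16 mm diameter, standing from 74 to 112 mm above the table, on the top of the guard, 30 mm to the +y side of its middle); the point is on the post's axis at 95 mm height. Moves with the guard.
- stop: back stop: fixed bracket with a red pad 50 mm wide, 2 to 40 mm high, rigid, and in it a 12 mm plunger, 5 mm proud, on a 1 N spring. Origin: table level, centre line, 140 mm in x from the station's origin; axes as the station's. The pad's face is clamped 0 to 30 mm beyond this origin (x): unreported, hidden by the head; feel for it. Press the insert on the pad with 5 to 20 N; over 35 N is ramming.
- head: dark laser head overhanging the channel, with a brass nozzle, and a blue and white housing behind it. Origin: middle of the lower front edge of the head, 108 mm in x from the station's origin and 85 mm above the table; the head is 96 mm wide, 85 mm high, 90 mm deep, and its nozzle hangs 12 mm lower 45 mm behind the origin. Delicate: not to be bumped.
- tray: blue shallow open tray, fixed, 250 x 210 mm, walls 24 mm high and 4 mm thick, floor 4 mm thick. Origin: centre of its underside; x along its 250 mm.
- insert: aluminium mould insert, a block 110 mm long (x), 52 mm wide (y), 42 mm high, 0.48 to 0.75 kg (2 to 10 N to push along the table), with a copper rib 12 mm high and 20 mm long across its top near the +x end (the nose; rib from x = 33 to 53 mm). Origin: centre of its underside. Starts in the tray, rib up, yaw within 130 degrees of the tray's x.
- insert_nose (a point): middle of the lower edge of the insert's +x end face, 55 mm in x from the insert's origin.
- stub_a: bystander in the tray: upright brass stub, 24 mm diameter, 32 mm high; origin under its centre.
- stub_b: bystander in the tray: upright dark steel stub, 24 mm diameter, 32 mm high; origin under its centre.
- sleeve: bystander: upright brass sleeve, 44 mm diameter, 50 mm high; origin under its centre.
- core: bystander: dark steel block 50 x 50 x 70 mm with a 20 mm pin on top; origin under its centre.
- oiler: bystander: white oil bottle with red cap, 56 mm diameter, 150 mm high; origin under its centre.
- spanner: bystander: steel spanner 160 mm long, lying flat; its x runs along it.
- jar: bystander: jar 60 mm diameter, 70 mm high; origin under its centre.
Not all that is in view belongs to the job. What is shaped like the insert but pink or yellow is not meant.

How it is judged:
On the way, in this order (a step that is already met when the one before it is completed fails the run):
1. the guard is slid fully open (within 10 mm) (value of joint guard above 0.13 m), for 0.1 s.
2. the insert is set down on the table in front of the channel (nose no more than 30 mm past the guard's plane) and let go (x of insert_nose in the frame of station below 0.03 m and height (world z) of insert below 0.002 m and contact force between the fingers and insert below 0.3 N), for 0.1 s.
3. the insert is pressed against the red stop with at least 4 N (contact force between insert and stop above 4 N and x of insert_nose in the frame of stop above -0.003 m), for 0.1 s.
At the end, for the whole second after the job is handed in: The insert lies flat in the channel, close on the pad (holding the sprung plunger in, over 0.5 N), its nose from 3 mm before to 33 mm beyond the stop's origin, within 8 mm of the centre line and 0.08 rad of the channel's direction, at rest; the guard is shut to within 8 mm (x of insert_nose in the frame of stop between -0.003 and 0.033 m and y of insert_nose in the frame of stop between -0.008 and 0.008 m and angle between the x axis of insert and the x axis of station, either way round below 0.08 rad and angle between insert's own z axis and vertical below 0.05 rad and height (world z) of insert below 0.004 m and linear speed of insert below 0.01 m/s and value of joint guard below 0.008 m and contact force between insert and stop above 0.5 N); the robot touches nothing.
It fails at once if the insert rams the stop with more than 35 N (contact force between insert and stop above 35 N).
It fails at once if the stop is touched by the arm or fingers with more than 10 N (contact force between any of the arm, the fingers and stop above 10 N).
It fails at once if the laser head is bumped (more than 4 N) (contact force between anything else and head above 4 N).
It fails at once if the insert is dropped (moves faster than 0.6 m/s while not held) (linear speed of insert above 0.6 m/s and contact force between the fingers and insert below 0.3 N).
It fails at once if a bystander is moved by more than 25 mm (distance of any of stub_a, stub_b, sleeve, core, oiler, spanner, jar from where it was at the start of the episode above 0.025 m).
It also fails if it takes over 72 s, if anything falls off the work surface, if the arm or the gripper's body presses on something with over 40 N, if the wrist force passes 120 N, or if a joint passes its speed limit or range.

## Working session

There is one attempt and no reset: what is moved stays moved. The work goes in short steps, Python scripts to look and compute and a tool call to move; the robot and the scene stay as the last step left them, time stands still between calls to the robot, and variables do not carry over. Pictures are saved under pics/ and viewed, at most 10 in all, crops included, and the job is handed in when it is done.

Besides the shell and the picture viewer there is one more tool, called after ">>>" as name(argument=value, ...) on one line, values as JSON. move_arm: Moves the arm, as the interface text tells. Its arguments: {"type":"object","properties":{"moves":{"type":"array","items":{"type":"number"}},"squeeze":{"type":"number"}},"required":["moves"]}

```bash
mkdir -p pics; ls; cat > h.py <<'E'
from rig import *
import numpy as np, cv2
from scipy.spatial.transform import Rotation as Ro
def unproj(c,u,v,d=None,z=None):
    K=c["K"];x=(u-K[0,2])/K[0,0];y=(v-K[1,2])/K[1,1]
    rd=np.hypot(x,y);r=rd
    for _ in range(20): r=rd/(1+c["k1"]*r*r)
    s=r/rd if rd>0 else 1
    ray=c["R"].T@np.array([x*s,y*s,1]);o=-c["R"].T@c["t"]
    if z is not None: return o+ray*(z-o[2])/ray[2]
    if d is None: d=c["depth"][int(round(v)),int(round(u))]
    return o+ray*d
E
python3 - <<'E'
from h import *
import pickle
s=sense();print({k:np.round(v,3) for k,v in s.items()})
for n in ("scene","side","wrist"):
    c=capture(n);pickle.dump(c,open(n+".pkl","wb"))
    cv2.imwrite(f"pics/{n}0.png",cv2.resize(c["image"][:,:,::-1],(800,600),interpolation=cv2.INTER_CUBIC))
    print(n,-c["R"].T@c["t"],c["R"][2])
E
```

```text
pics
{'time_s': np.float64(0.0), 'joint_pos': array([-1.371,  0.116,  1.442, -0.   ,  1.584, -0.038]), 'qvel': array([-0.   ,  0.002, -0.001, -0.001,  0.002, -0.   ]), 'tau': array([ 0.0000e+00, -7.3199e+01, -6.3249e+01, -0.0000e+00,  6.0000e-03,
       -0.0000e+00]), 'tool_pos': array([ 0.159, -0.656,  0.253]), 'tcp_rot': array([ 0.993,  0.119, -0.   , -0.001]), 'force': array([0.312, 0.489, 0.25 ]), 'wrist_torque': array([-0.061, -0.012, -0.017]), 'finger_force': np.float64(0.0), 'opening': np.float64(0.999)}
scene [ 1.26035735 -0.32356135  0.82983539] [-0.67935133  0.30335347 -0.66817546]
side [-0.0753032   0.84558237  0.85707011] [ 0.45410066 -0.64487021 -0.61476418]
wrist [ 0.23894579 -0.63643774  0.37349627] [-0.31445283 -0.07465521 -0.94633293]
```

View pics/scene0.png

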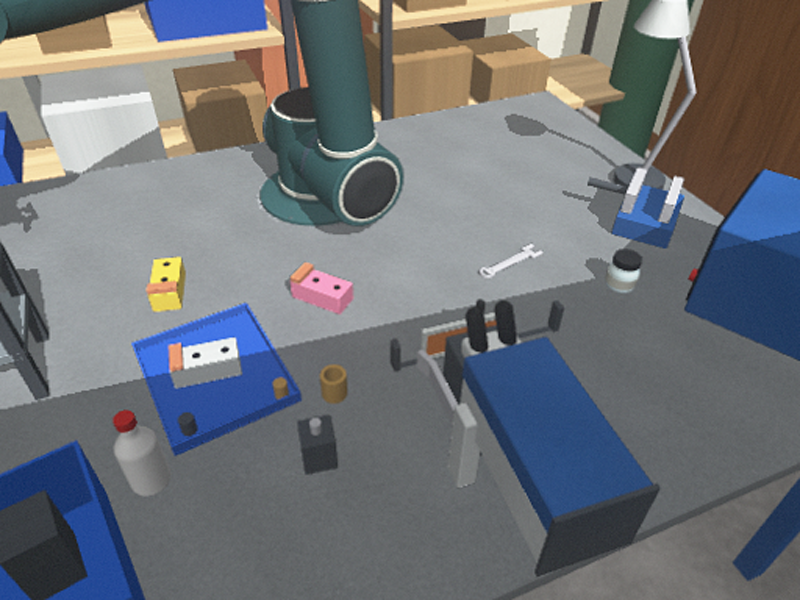

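View pics/side0.png

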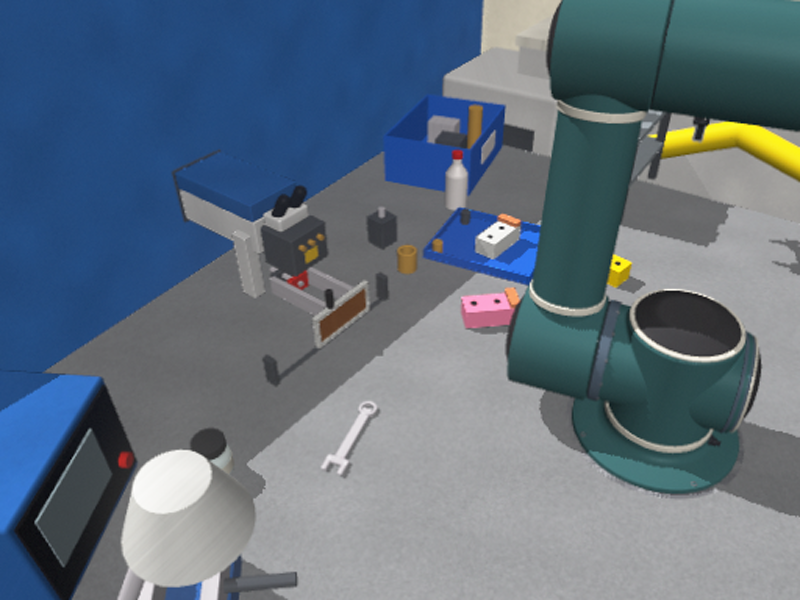

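Scene picture: the candidates are white/aluminium (205,358), pink (322,288) and yellow (167,285). The aluminium one in the blue tray fits, and its rib is at the left end (176,357). Side picture: guard panel at (342,315), black handle (329,298), posts (381,287) and (271,370). I'll confirm with enlarged crops.

```bash
python3 - <<'E'
import pickle,cv2
def crop(n,x,y,w,h,k,o):
    c=pickle.load(open(n+".pkl","rb"));im=c["image"][y:y+h,x:x+w,::-1]
    cv2.imwrite(o,cv2.resize(im,(w*k,h*k),interpolation=cv2.INTER_CUBIC))
crop("scene",80,190,115,100,6,"pics/c1.png")
crop("side",160,160,110,90,6,"pics/c2.png")
E
```

```text
(no output)
```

View pics/c1.png

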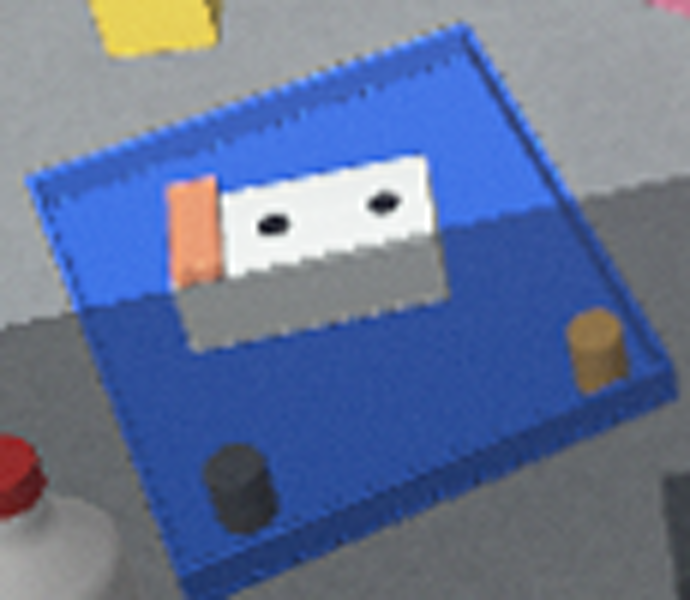

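View pics/c2.png

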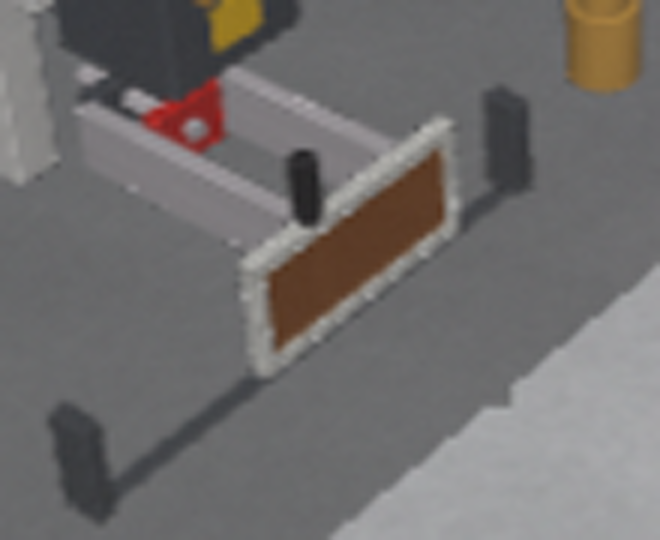

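The crop confirms the target: the aluminium block in the tray, rib at its left (nose) end, corners (426,155), (437,236), (447,298), (200,350). The side crop shows guard top corners (245,265) and (450,125), handle top (303,155), and post tops (505,92) and (66,408).

```bash
cat > cl.py <<'E'
from h import *
def cloud(c):
    K=c["K"];D=c["depth"];v,u=np.mgrid[:384,:512].astype(float)
    p=cv2.undistortPoints(np.stack([u.ravel(),v.ravel()],1)[:,None],K,np.array([c["k1"],0,0,0,0.]))[:,0]
    d=D.ravel()
    P=(np.c_[p,np.ones(len(p))]*d[:,None]-c["t"])@c["R"]
    P[d==0]=np.nan
    return P.reshape(384,512,3)
E
python3 - <<'E'
from cl import *
import pickle
np.set_printoptions(precision=4,suppress=True)
S=pickle.load(open("scene.pkl","rb"));T=pickle.load(open("side.pkl","rb"))
f=lambda u,v,x,y:((u+.5)/6-.5+x,(v+.5)/6-.5+y)
for n,u,v,z in [("tailback",426,155,.046),("tailfront",437,236,.046),("tailbot",447,298,.004),("nosebot",200,350,.004),("nosetop",180,290,.046),("stubb",236,455,.036),("stuba",595,322,.036),
  ("tray TL",33,180,.024),("tray TR",465,28,.024),("trayBR",675,370,.024),("trayBL",183,580,.024),("ribnoseback",168,185,.058),("ribnosefront",172,280,.058)]:
    p=f(u,v,80,190);print(n,unproj(S,*p,z=z),unproj(S,*p))
for n,u,v,z in [("postR",505,92,.06),("postL",66,408,.06),("handle",303,155,.112),("gTL",247,262,.074),("gTR",448,124,.074),("gBL",262,376,0),("gBR",458,232,0),
 ("postRbot",520,188,0),("postLbot",102,518,0)]:
    p=f(u,v,160,160);print(n,unproj(T,*p,z=z),unproj(T,*p))
Ps=cloud(S);Pt=cloud(T)
# insert top
q=Ps[190:290,80:195].reshape(-1,3);q=q[(q[:,2]>.036)&(q[:,2]<.075)];im=S["image"][190:290,80:195]
print(len(q),cv2.minAreaRect(q[:,:2].astype(np.float32)*1000))
for P,nm,(a,b,c,d) in ((Pt,"side",(160,250,160,270)),):
    q=P[a:b,c:d].reshape(-1,3)
    g=q[(q[:,2]>.01)&(q[:,2]<.068)]
    g2=q[(q[:,2]>.069)&(q[:,2]<.079)];print("gtop",len(g2),cv2.minAreaRect(g2[:,:2].astype(np.float32)*1000))
    h=q[(q[:,2]>.09)&(q[:,2]<.115)];print("handle?",len(h),np.nanmedian(h,0))
# handle & guides in scene too
np.savez("pc.npz",s=Ps,t=Pt)
for n,P in (("s",Ps),("t",Pt)):
    q=P.reshape(-1,3);print(n,"table z",np.nanmedian(q[(abs(q[:,2])<.02)][:,2]))
E
```

```text
tailback [ 0.4556 -0.2845  0.046 ] [ 0.4129 -0.2824  0.0044]
tailfront [ 0.5064 -0.2902  0.046 ] [ 0.5055 -0.2902  0.0451]
tailbot [ 0.5048 -0.2922  0.004 ] [ 0.5069 -0.2923  0.0063]
nosebot [ 0.4933 -0.3971  0.004 ] [ 0.4953 -0.397   0.0062]
nosetop [ 0.4957 -0.3965  0.046 ] [ 0.4972 -0.3963  0.0476]
stubb [ 0.5841 -0.3888  0.036 ] [ 0.5839 -0.3888  0.0358]
stuba [ 0.5715 -0.2383  0.036 ] [ 0.5732 -0.2385  0.0379]
tray TL [ 0.3813 -0.4503  0.024 ] [ 0.3811 -0.4503  0.0238]
tray TR [ 0.3538 -0.2479  0.024 ] [ 0.359  -0.2483  0.0286]
trayBR [ 0.6    -0.2124  0.024 ] [ 0.5823 -0.2094  0.0024]
trayBL [ 0.6271 -0.4176  0.024 ] [ 0.6238 -0.418   0.0198]
ribnoseback [ 0.4436 -0.3919  0.058 ] [ 0.3853 -0.3968  0.0029]
ribnosefront [ 0.5004 -0.3977  0.058 ] [ 0.445  -0.4031  0.0017]
postR [ 0.592 -0.042  0.06 ] [ 0.5919 -0.042   0.06  ]
postL [0.6175 0.2715 0.06  ] [0.6184 0.2708 0.059 ]
handle [0.6006 0.1119 0.112 ] [0.6013 0.1111 0.1112]
gTL [0.6035 0.1563 0.074 ] [0.6054 0.1543 0.0718]
gTR [0.5886 0.0127 0.074 ] [0.5894 0.0117 0.073 ]
gBL [ 0.603   0.1563 -0.    ] [0.6026 0.1567 0.0005]
gBR [0.5887 0.0096 0.    ] [ 0.591   0.0067 -0.003 ]
postRbot [ 0.5829 -0.0399  0.    ] [ 0.5795 -0.0353  0.0045]
postLbot [0.6023 0.2754 0.    ] [0.6017 0.2759 0.0008]
968 ((510.0919494628906, -319.75732421875), (202.81845092773438, 439.77325439453125), 86.57464599609375)
gtop 149 ((703.4830322265625, 81.08439636230469), (149.6165008544922, 224.6696319580078), 87.18913269042969)
handle? 323 [0.7089 0.0839 0.1024]
s table z 0.0008783917167368444
t table z -0.00040971743199273117
```

```bash
python3 - <<'E'
from cl import *
np.set_printoptions(precision=4,suppress=True)
Z=np.load("pc.npz");Ps,Pt=Z["s"],Z["t"]
def sel(P,x0,x1,y0,y1,z0,z1):
    q=P.reshape(-1,3);return q[(q[:,0]>x0)&(q[:,0]<x1)&(q[:,1]>y0)&(q[:,1]<y1)&(q[:,2]>z0)&(q[:,2]<z1)]
for nm,P in(("scene",Ps),("side",Pt)):
    print(nm)
    for n,b,s in [("insert top",(.42,.53,-.43,-.27,.040,.052),.042),("rib",(.42,.53,-.43,-.27,.0545,.064),0),("gtop",(.56,.65,-.01,.18,.069,.080),0),("gface",(.56,.65,-.01,.18,.02,.065),0),
      ("handle",(.57,.64,.05,.16,.085,.120),0),("postR",(.57,.62,-.06,-.02,.015,.065),0),("postL",(.58,.64,.25,.30,.015,.065),0),
      ("guideR",(.63,.70,-.02,.07,.036,.046),0),("guideL",(.63,.70,.09,.16,.036,.046),0)]:
        q=sel(P,*b)
        if len(q)<5: print(n,len(q));continue
        print(n,len(q),q.mean(0),np.r_[q.min(0),q.max(0)],cv2.minAreaRect((q[:,:2]*1000).astype(np.float32)))
        if n in("gface","gtop","guideL","guideR"):
            a=0 if n[:2]=="gu" else 1
            print("   fit",np.polyfit(q[:,a],q[:,1-a],1))
E
```

```text
scene
insert top 592 [ 0.4804 -0.3353  0.0467] [ 0.4469 -0.3984  0.0401  0.5071 -0.2864  0.0517] ((476.18511962890625, -341.821533203125), (107.6976318359375, 57.649173736572266), 83.72051239013672)
rib 129 [ 0.4721 -0.3841  0.0576] [ 0.4448 -0.3952  0.0546  0.4984 -0.3727  0.0622] ((471.8417053222656, -384.4595947265625), (20.365463256835938, 55.03700637817383), 83.92536926269531)
gtop 143 [0.5961 0.0645 0.074 ] [0.5853 0.0104 0.069  0.6057 0.1452 0.0782] ((594.951416015625, 77.70198059082031), (135.1474609375, 14.457030296325684), 86.42891693115234)
   fit [0.0682 0.5917]
gface 346 [0.6053 0.0365 0.0436] [ 0.5877 -0.0036  0.02    0.6498  0.1477  0.0646] ((600.0620727539062, 67.3053207397461), (58.36096954345703, 150.8678436279297), 18.037540435791016)
   fit [-0.1588  0.6111]
handle 34 [0.6011 0.1138 0.1101] [0.5916 0.1055 0.098  0.6082 0.1222 0.1145] ((600.52734375, 114.61396789550781), (14.515068054199219, 16.26470947265625), 25.62046241760254)
postR 109 [ 0.5919 -0.0402  0.0435] [ 0.5753 -0.0452  0.0157  0.6019 -0.0328  0.0634] ((588.9308471679688, -38.404640197753906), (12.1014
[... 1287 characters left out ...]
.6101 0.1258 0.1129] ((601.38623046875, 114.5159683227539), (15.487043380737305, 19.077369689941406), 54.706626892089844)
postR 94 [ 0.5877 -0.0348  0.0415] [ 0.577  -0.0448  0.0152  0.6024 -0.0276  0.0618] ((589.2975463867188, -36.859893798828125), (15.41405963897705, 25.51200294494629), 82.70223999023438)
postL 117 [0.6062 0.2765 0.0409] [0.5965 0.2652 0.0151 0.6235 0.2818 0.0618] ((609.9869384765625, 273.46673583984375), (16.55689239501953, 27.00916862487793), 89.90283966064453)
guideR 58 [0.6662 0.0093 0.0389] [ 0.6301 -0.0002  0.0361  0.6999  0.0186  0.0447] ((664.923828125, 8.444605827331543), (16.033994674682617, 69.59368896484375), 85.45574951171875)
   fit [-0.0491  0.0421]
guideL 0
```

```bash
cat > plan.py <<'E'
from h import *
def yaw(q):
    x=Ro.from_quat(q).apply([1,0,0]);return np.arctan2(x[1],x[0])
def plan(p0,y0,p1,y1,n):
    """n equal calls: shift/turn numbers for a tool pointing down"""
    p0=np.array(p0,float);d=(np.array(p1)-p0)/n;dy=(y1-y0)/n;y=y0
    for i in range(n):
        c,s=np.cos(y),np.sin(y)
        print(np.round([(d[0]*c+d[1]*s)*10,(d[0]*s-d[1]*c)*10,-d[2]*10],3),"turn z",round(-dy/(2*np.pi),4));y+=dy
def st():
    s=sense();print("t",round(float(s["time_s"]),2),np.round(s["tool_pos"],4),"yaw",round(float(yaw(s["tcp_rot"])),4),"tilt",np.round(Ro.from_quat(s["tcp_rot"]).apply([0,0,1]),3),"F",np.round(s["force"],2),"open",s["opening"],s["finger_force"],"j",np.round(s["joint_pos"],2));return s
O=np.array([.595,.049]);A=-.067
def W(x,y): return O+[x*np.cos(A)-y*np.sin(A),x*np.sin(A)+y*np.cos(A)]
def L(p): d=np.array(p)[:2]-O;return np.array([d[0]*np.cos(A)+d[1]*np.sin(A),-d[0]*np.sin(A)+d[1]*np.cos(A)])
E
python3 - <<'E'
from plan import *
import pickle
np.set_printoptions(precision=4,suppress=True)
s=st()
plan(s["tool_pos"],.239,[.601,.1145,.2],3.074,7)
T=pickle.load(open("side.pkl","rb"));P=np.load("pc.npz")["t"]
im=T["image"].astype(int);m=(im[...,0]>110)&(im[...,1]<60)&(im[...,2]<70);m[:160]=0;m[195:]=0;m[:,:175]=0;m[:,205:]=0
q=P[m];q=q[~np.isnan(q[:,0])];l=np.array([np.r_[L(p),p[2]] for p in q]);print(len(l));print(l[np.argsort(l[:,0])][:: max(1,len(l)//25)])
E
```

```text
t 0.15 [ 0.159  -0.6559  0.2527] yaw 0.2378 tilt [-0.     0.001 -1.   ] F [ 0.22  0.57 -0.83] open 0.9972267425601491 0.0 j [-1.37  0.12  1.44 -0.    1.58 -0.04]
[ 0.874 -0.92   0.075] turn z -0.0645
[ 1.166 -0.501  0.075] turn z -0.0645
[ 1.269 -0.001  0.075] turn z -0.0645
[1.167 0.499 0.075] turn z -0.0645
[0.876 0.918 0.075] turn z -0.0645
[0.443 1.189 0.075] turn z -0.0645
[-0.061  1.267  0.075] turn z -0.0645
69
[[ 0.153   0.0009  0.0402]
 [ 0.1534 -0.0172  0.0335]
 [ 0.1541  0.0048  0.0379]
 [ 0.1546  0.0073  0.0187]
 [ 0.1548 -0.0206  0.0144]
 [ 0.1549 -0.0119  0.0195]
 [ 0.1552  0.0002  0.0307]
 [ 0.1552 -0.0194  0.0356]
 [ 0.1555  0.009   0.0317]
 [ 0.1557 -0.0219  0.0174]
 [ 0.1561  0.0139  0.0261]
 [ 0.1563 -0.0064  0.0055]
 [ 0.1565  0.0124  0.0332]
 [ 0.1567  0.002   0.0392]
 [ 0.1568  0.0116  0.0366]
 [ 0.157   0.0066  0.0377]
 [ 0.1572 -0.0033  0.04  ]
 [ 0.1574  0.0207  0.0336]
 [ 0.1576 -0.022   0.0372]
 [ 0.1578  0.0191  0.0406]
 [ 0.1579  0.0101  0.0394]
 [ 0.1583 -0.021   0.0251]
 [ 0.1585 -0.0089  0.0072]
 [ 0.1586  0.0113  0.0275]
 [ 0.1586  0.0226  0.0423]
 [ 0.1589 -0.0177  0.0309]
 [ 0.1591 -0.0135  0.0333]
 [ 0.1595 -0.0241  0.0061]
 [ 0.1601  0.0137  0.0324]
 [ 0.1603 -0.0204  0.0079]
 [ 0.1615 -0.0118  0.0373]
 [ 0.1621 -0.0265  0.0368]
 [ 0.1635 -0.031   0.0254]
 [ 0.1639  0.023   0.0362]
 [ 0.1661  0.0206  0.0379]]
```

The red pad reads at station x ≈ 157 mm. The guard starts about 36 mm open. Heading for the handle now.

>>> move_arm(moves=[-1, 0.68, -0.716, 0.058, 0, 0, -0.05, -1, 0.68, -0.716, 0.058, 0, 0, -0.05, -1, 0.68, -0.716, 0.058, 0, 0, -0.05])

```text
time_s: 0.45
tool_pos: [0.2103, -0.567, 0.2473]
tcp_rot: [0.961, 0.276, 0.0, -0.0]
force: [0.1, -0.8, -0.4]
opening: 0.998
finger_force: 0.0
```

>>> move_arm(moves=[-1, 0.868, -0.47, 0.058, 0, 0, -0.05, -1, 0.868, -0.47, 0.058, 0, 0, -0.05, -1, 0.868, -0.47, 0.058, 0, 0, -0.05])

```text
time_s: 0.75
tool_pos: [0.2593, -0.4817, 0.2417]
tcp_rot: [0.906, 0.423, 0.0, -0.0]
force: [-0.7, -1.2, -0.1]
opening: 1.0
finger_force: 0.0
```

>>> move_arm(moves=[-1, 0.971, -0.179, 0.058, 0, 0, -0.05, -1, 0.971, -0.179, 0.058, 0, 0, -0.05, -1, 0.971, -0.179, 0.058, 0, 0, -0.05])

```text
time_s: 1.05
tool_pos: [0.3085, -0.3963, 0.2359]
tcp_rot: [0.829, 0.56, 0.0, 0.0]
force: [0.7, -0.2, 0.1]
opening: 0.998
finger_force: 0.0
```

>>> move_arm(moves=[-1, 0.978, 0.129, 0.058, 0, 0, -0.05, -1, 0.978, 0.129, 0.058, 0, 0, -0.05, -1, 0.978, 0.129, 0.058, 0, 0, -0.05])

```text
time_s: 1.35
tool_pos: [0.3577, -0.3109, 0.23]
tcp_rot: [0.731, 0.682, 0.0, -0.0]
force: [0.2, -0.3, -0.3]
opening: 1.0
finger_force: 0.0
```

>>> move_arm(moves=[-1, 0.89, 0.426, 0.058, 0, 0, -0.05, -1, 0.89, 0.426, 0.058, 0, 0, -0.05, -1, 0.89, 0.426, 0.058, 0, 0, -0.05])

```text
time_s: 1.65
tool_pos: [0.4069, -0.2254, 0.2241]
tcp_rot: [0.615, 0.788, 0.0, -0.0]
force: [-0.2, -1.2, -0.9]
opening: 0.999
finger_force: 0.0
```

>>> move_arm(moves=[-1, 0.715, 0.68, 0.058, 0, 0, -0.05, -1, 0.715, 0.68, 0.058, 0, 0, -0.05, -1, 0.715, 0.68, 0.058, 0, 0, -0.05])

```text
time_s: 1.95
tool_pos: [0.4561, -0.14, 0.2181]
tcp_rot: [0.484, 0.875, 0.0, -0.0]
force: [-0.4, -0.8, -0.4]
opening: 1.0
finger_force: 0.0
```

>>> move_arm(moves=[-1, 0.47, 0.868, 0.058, 0, 0, -0.05, -1, 0.47, 0.868, 0.058, 0, 0, -0.05, -1, 0.47, 0.868, 0.058, 0, 0, -0.05])

```text
time_s: 2.25
tool_pos: [0.5053, -0.0548, 0.2121]
tcp_rot: [0.342, 0.94, 0.0, -0.0]
force: [-0.4, -0.3, -0.2]
opening: 0.999
finger_force: 0.0
```

>>> move_arm(moves=[-1, 0.179, 0.971, 0.058, 0, 0, -0.05, -1, 0.179, 0.971, 0.058, 0, 0, -0.05, -1, 0.179, 0.971, 0.058, 0, 0, -0.05])

```text
time_s: 2.55
tool_pos: [0.5547, 0.0304, 0.206]
tcp_rot: [0.191, 0.981, 0.0, -0.001]
force: [-0.2, -1.0, -0.2]
opening: 0.999
finger_force: 0.0
```

>>> move_arm(moves=[-1, -0.129, 0.978, 0.058, 0, 0, -0.05, -1, -0.129, 0.978, 0.058, 0, 0, -0.05, -1, -0.129, 0.978, 0.058, 0, 0, -0.05, -1, -0.129, 0.978, 0.058, 0, 0, -0.05])

```text
time_s: 2.95
tool_pos: [0.6025, 0.1128, 0.2005]
tcp_rot: [0.039, 0.999, -0.0, -0.001]
force: [-0.5, -0.9, -0.5]
opening: 0.997
finger_force: 0.0
```

```bash
python3 - <<'E'
from plan import *
import pickle
s=st()
plan(s["tool_pos"],yaw(s["tcp_rot"]),[.601,.1145,.102],3.074,1)
c=capture("wrist");pickle.dump(c,open("wrist.pkl","wb"))
cv2.imwrite("pics/w1.png",c["image"][:,:,::-1])
E
```

```text
t 2.95 [0.6025 0.1128 0.2005] yaw 3.063 tilt [-0.001 -0.001 -1.   ] F [-0.5  -0.94 -0.51] open 0.9974597747904538 0.0 j [ 0.14  0.    1.65 -0.    1.49 -1.35]
[0.017 0.015 0.985] turn z -0.0018
```

View pics/w1.png

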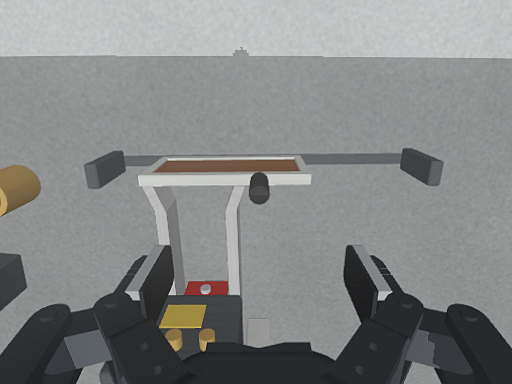

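The wrist view shows the black post (259,187) midway between the open fingers, with the guard below it and the red pad (206,288) inside the channel. Descending and gripping.

>>> move_arm(moves=[-1, 0.017, 0.015, 0.5, 0, 0, -0.002, -1, 0.017, 0.015, 0.8, 0, 0, -0.002, -1, 0.017, 0.015, 0.98, 0, 0, -0.002, -1, 0.017, 0.015, 0.98, 0, 0, -0.002])

```text
time_s: 3.4
tool_pos: [0.5992, 0.1134, 0.1008]
tcp_rot: [0.034, 0.999, -0.0, -0.002]
force: [-0.3, -0.3, 0.8]
opening: 1.001
finger_force: 0.0
```

>>> move_arm(moves=[1, 0, 0, 0, 0, 0, 0, 1, 0, 0, 0, 0, 0, 0, 1, 0, 0, 0, 0, 0, 0, 1, 0, 0, 0, 0, 0, 0, 1, 0, 0, 0, 0, 0, 0], squeeze=25)

```text
time_s: 3.9
tool_pos: [0.6007, 0.1155, 0.1038]
tcp_rot: [0.032, 0.999, 0.0, 0.0]
force: [-1.9, -2.1, 4.3]
opening: 0.178
finger_force: 24.5
```

>>> move_arm(moves=[1, 0, 0, 0, 0, 0, 0, 1, 0, 0, 0, 0, 0, 0, 1, 0, 0, 0, 0, 0, 0])

```text
time_s: 4.2
tool_pos: [0.6008, 0.1155, 0.1038]
tcp_rot: [0.032, 0.999, -0.0, 0.0]
force: [-1.0, -1.2, 6.4]
opening: 0.173
finger_force: 24.6
```

>>> move_arm(moves=[1, 0, 0.15, -0.02, 0, 0, 0, 1, 0, 0.35, -0.02, 0, 0, 0, 1, 0, 0.55, -0.02, 0, 0, 0, 1, 0, 0.75, -0.02, 0, 0, 0, 1, 0, 0.9, -0.02, 0, 0, 0])

```text
time_s: 4.7
tool_pos: [0.6068, 0.2058, 0.104]
tcp_rot: [0.032, 0.999, -0.0, 0.001]
force: [12.6, -3.7, -11.9]
opening: 0.178
finger_force: 26.2
```

>>> move_arm(moves=[1, 0, 0.06, 0, 0, 0, 0, 1, 0, 0.1, 0, 0, 0, 0, 1, 0, 0.12, 0, 0, 0, 0, 1, 0, 0.12, 0, 0, 0, 0])

```text
time_s: 5.1
tool_pos: [0.6076, 0.2173, 0.104]
tcp_rot: [0.032, 0.999, -0.0, 0.001]
force: [12.6, 2.4, -12.5]
opening: 0.174
finger_force: 26.1
```

```bash
python3 - <<'E'
from plan import *
s=st();print(L(s["tool_pos"]))
E
```

```text
t 5.1 [0.6076 0.2173 0.104 ] yaw 3.0779 tilt [ 0.001 -0.    -1.   ] F [ 12.64   2.42 -12.5 ] open 0.17382380076677476 26.1430424451828 j [ 0.3   0.13  1.67 -0.    1.34 -1.2 ]
[0.00130162 0.16874568]
```

>>> move_arm(moves=[1, -0.01, 0.02, 0, 0, 0, 0, 1, -0.01, 0.04, 0, 0, 0, 0, 1, -0.01, 0.04, 0, 0, 0, 0])

```text
time_s: 5.4
tool_pos: [0.6078, 0.2184, 0.1038]
tcp_rot: [0.032, 0.999, -0.003, -0.001]
force: [-1.9, -24.8, -2.3]
opening: 0.178
finger_force: 27.8
```

```bash
python3 - <<'E'
from cl import *
from plan import *
s=st();print(L(s["tool_pos"]))
c=capture("side");P=cloud(c).reshape(-1,3)
l=np.array([np.r_[L(p),p[2]] for p in P if .5<p[0]<.7 and -.1<p[1]<.35 and p[2]>.03])
g=l[(abs(l[:,0])<.012)&(l[:,2]>.066)&(l[:,2]<.08)];print(len(g),np.percentile(g[:,1],[1,5,50,95,99]))
E
```

```text
t 5.4 [0.6078 0.2184 0.1038] yaw 3.077 tilt [-0.003 -0.006 -1.   ] F [ -1.92 -24.81  -2.26] open 0.1776926593332726 27.794843316078186 j [ 0.31  0.13  1.67 -0.01  1.34 -1.2 ]
[0.00146131 0.1698636 ]
174 [0.0665234  0.07480383 0.13991978 0.20756002 0.21387759]
```

>>> move_arm(moves=[1, 0, -0.03, 0, 0, 0, 0, -1, 0, -0.03, 0, 0, 0, 0, -1, 0, -0.03, 0, 0, 0, 0, -1, 0, -0.03, 0, 0, 0, 0, -1, 0, -0.03, 0, 0, 0, 0])

```text
time_s: 5.95
tool_pos: [0.6081, 0.2185, 0.1054]
tcp_rot: [0.032, 0.999, 0.0, 0.0]
force: [0.4, 0.0, -0.6]
opening: 0.849
finger_force: 0.0
```

>>> move_arm(moves=[-1, 0, 0, -0.2, 0, 0, 0, -1, 0, 0, -0.6, 0, 0, 0, -1, 0, 0, -1, 0, 0, 0, -1, 0, 0, -1, 0, 0, 0])

```text
time_s: 6.35
tool_pos: [0.6096, 0.2189, 0.2118]
tcp_rot: [0.032, 0.999, 0.001, 0.004]
force: [0.2, -0.5, -0.0]
opening: 1.001
finger_force: 0.0
```

```bash
python3 - <<'E'
from plan import *
s=st();plan(s["tool_pos"],yaw(s["tcp_rot"]),[.476,-.340,.16],1.462,6)
E
```

```text
t 6.35 [0.6096 0.2189 0.2118] yaw 3.078 tilt [ 0.008  0.003 -1.   ] F [ 0.21 -0.55 -0.01] open 1.0005828547439106 0.0 j [ 0.31  0.07  1.56  0.    1.51 -1.2 ]
[ 0.163 -0.944  0.086] turn z 0.0429
[-0.094 -0.953  0.086] turn z 0.0429
[-0.344 -0.894  0.086] turn z 0.0429
[-0.57  -0.77   0.086] turn z 0.0429
[-0.754 -0.591  0.086] turn z 0.0429
[-0.884 -0.369  0.086] turn z 0.0429
```

>>> move_arm(moves=[-1, 0.163, -0.944, 0, 0, 0, 0.043, -1, 0.163, -0.944, 0, 0, 0, 0.043, -1, 0.163, -0.944, 0, 0, 0, 0.043])

```text
time_s: 6.65
tool_pos: [0.585, 0.1215, 0.2052]
tcp_rot: [0.17, 0.985, -0.0, 0.0]
force: [-0.1, 0.0, -0.2]
opening: 1.001
finger_force: 0.0
```

>>> move_arm(moves=[-1, -0.094, -0.953, 0, 0, 0, 0.043, -1, -0.094, -0.953, 0, 0, 0, 0.043, -1, -0.094, -0.953, 0, 0, 0, 0.043])

```text
time_s: 6.95
tool_pos: [0.5627, 0.0285, 0.2052]
tcp_rot: [0.301, 0.954, -0.0, 0.0]
force: [0.4, 0.4, -0.1]
opening: 0.999
finger_force: 0.0
```

>>> move_arm(moves=[-1, -0.344, -0.894, 0, 0, 0, 0.043, -1, -0.344, -0.894, 0, 0, 0, 0.043, -1, -0.344, -0.894, 0, 0, 0, 0.043])

```text
time_s: 7.25
tool_pos: [0.5403, -0.0645, 0.2051]
tcp_rot: [0.426, 0.905, -0.0, 0.0]
force: [0.4, 1.2, -0.2]
opening: 0.998
finger_force: 0.0
```

>>> move_arm(moves=[-1, -0.57, -0.77, 0, 0, 0, 0.043, -1, -0.57, -0.77, 0, 0, 0, 0.043, -1, -0.57, -0.77, 0, 0, 0, 0.043])

```text
time_s: 7.55
tool_pos: [0.5178, -0.1574, 0.205]
tcp_rot: [0.544, 0.839, -0.0, 0.0]
force: [0.5, 1.3, -0.6]
opening: 0.999
finger_force: 0.0
```

>>> move_arm(moves=[-1, -0.754, -0.591, 0, 0, 0, 0.043, -1, -0.754, -0.591, 0, 0, 0, 0.043, -1, -0.754, -0.591, 0, 0, 0, 0.043])

```text
time_s: 7.85
tool_pos: [0.4953, -0.2504, 0.2049]
tcp_rot: [0.652, 0.758, -0.0, 0.0]
force: [1.0, 0.9, 0.5]
opening: 1.002
finger_force: 0.0
```

>>> move_arm(moves=[-1, -0.884, -0.369, 0.1, 0, 0, 0.043, -1, -0.884, -0.369, 0.2, 0, 0, 0.043, -1, -0.884, -0.369, 0.4, 0, 0, 0.043, -1, -0.884, -0.369, 0.4, 0, 0, 0.043])

```text
time_s: 8.25
tool_pos: [0.4727, -0.3398, 0.1622]
tcp_rot: [0.746, 0.666, -0.0, -0.002]
force: [-0.2, -0.9, -0.4]
opening: 1.002
finger_force: 0.0
```

```bash
python3 - <<'E'
from cl import *
from plan import *
s=st();plan(s["tool_pos"],yaw(s["tcp_rot"]),[.476,-.340,.034],1.462,2)
c=capture("wrist");cv2.imwrite("pics/w2.png",c["image"][:,:,::-1])
q=cloud(c).reshape(-1,3);q=q[(abs(q[:,0]-.476)<.05)&(abs(q[:,1]+.34)<.085)&(q[:,2]<.054)&(q[:,2]>.040)]
print(len(q),cv2.minAreaRect((q[:,:2]*1000).astype(np.float32)),q.min(0),q.max(0))
E
```

```text
t 8.25 [ 0.4727 -0.3398  0.1622] yaw 1.4577 tilt [-0.003  0.003 -1.   ] F [-0.24 -0.91 -0.39] open 1.0019428394337666 0.0 j [-0.67 -0.04  1.75  0.    1.44 -0.55]
[0.001 0.016 0.641] turn z -0.0003
[0.001 0.016 0.641] turn z -0.0003
6709 ((475.9461975097656, -331.74078369140625), (88.9825439453125, 52.03343200683594), 83.92017364501953) [ 0.4457107  -0.3785266   0.04000166] [ 0.5059075  -0.28508117  0.05392309]
```

View pics/w2.png

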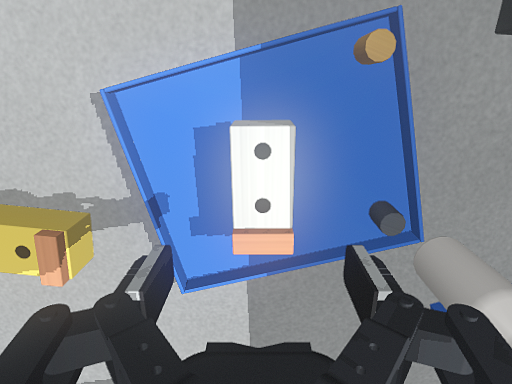

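The wrist view shows the aluminium insert (263,185), rib toward the gripper at (263,242), clear of both stubs, and centred between the fingers. Descending to grip.

>>> move_arm(moves=[-1, -0.017, 0.025, 0.3, 0, 0, -0.001, -1, -0.017, 0.025, 0.5, 0, 0, -0.001, -1, -0.017, 0.025, 0.64, 0, 0, -0.001])

```text
time_s: 8.6
tool_pos: [0.4763, -0.3412, 0.1009]
tcp_rot: [0.743, 0.669, 0.0, 0.0]
force: [0.2, 0.4, -0.6]
opening: 0.996
finger_force: 0.0
```

>>> move_arm(moves=[-1, 0, 0, 0.3, 0, 0, 0, -1, 0, 0, 0.5, 0, 0, 0, -1, 0, 0, 0.6, 0, 0, 0, -1, 0, 0, 0.64, 0, 0, 0, -1, 0, 0, 0.64, 0, 0, 0])

```text
time_s: 9.1
tool_pos: [0.4759, -0.3423, 0.0378]
tcp_rot: [0.744, 0.668, 0.0, 0.0]
force: [-0.0, -0.4, 0.2]
opening: 1.001
finger_force: 0.0
```

>>> move_arm(moves=[1, 0, 0, 0, 0, 0, 0, 1, 0, 0, 0, 0, 0, 0, 1, 0, 0, 0, 0, 0, 0, 1, 0, 0, 0, 0, 0, 0, 1, 0, 0, 0, 0, 0, 0], squeeze=60)

```text
time_s: 9.6
tool_pos: [0.4757, -0.3427, 0.0383]
tcp_rot: [0.744, 0.668, 0.0, 0.001]
force: [-1.5, 1.9, 7.4]
opening: 0.597
finger_force: 64.6
```

>>> move_arm(moves=[1, 0, 0, -0.1, 0, 0, 0, 1, 0, 0, -0.2, 0, 0, 0, 1, 0, 0, -0.4, 0, 0, 0, 1, 0, 0, -0.6, 0, 0, 0, 1, 0, 0, -0.6, 0, 0, 0])

```text
time_s: 10.1
tool_pos: [0.4764, -0.3432, 0.1004]
tcp_rot: [0.744, 0.668, 0.0, 0.002]
force: [0.3, -0.3, -6.2]
opening: 0.6
finger_force: 64.9
```

```bash
python3 - <<'E'
from plan import *
s=st();p=s["tool_pos"];print(W(-.065,0));plan(p,yaw(s["tcp_rot"]),[*W(-.065,0),p[2]],3.0746,5)
E
```

```text
t 10.1 [ 0.4764 -0.3432  0.1004] yaw 1.463 tilt [ 0.003 -0.003 -1.   ] F [ 0.26 -0.3  -6.2 ] open 0.5996106942512417 64.91523742675781 j [-0.67  0.01  1.81  0.    1.32 -0.56]
[0.53014584 0.05335174]
[ 0.8    0.022 -0.   ] turn z -0.0513
[ 0.752  0.274 -0.   ] turn z -0.0513
[ 0.627  0.498 -0.   ] turn z -0.0513
[ 0.437  0.671 -0.   ] turn z -0.0513
[ 0.202  0.775 -0.   ] turn z -0.0513
```

>>> move_arm(moves=[1, 0.1, 0, -0.15, 0, 0, -0.01, 1, 0.3, 0.01, -0.3, 0, 0, -0.025, 1, 0.5, 0.02, -0.3, 0, 0, -0.038, 1, 0.8, 0.022, -0.3, 0, 0, -0.051])

```text
time_s: 10.5
tool_pos: [0.4861, -0.263, 0.1267]
tcp_rot: [0.627, 0.779, -0.0, 0.0]
force: [-0.7, 0.5, -7.2]
opening: 0.597
finger_force: 65.1
```

>>> move_arm(moves=[1, 0.25, 0.09, 0, 0, 0, -0.017, 1, 0.5, 0.18, 0, 0, 0, -0.034, 1, 0.752, 0.274, 0, 0, 0, -0.051])

```text
time_s: 10.8
tool_pos: [0.4968, -0.1827, 0.1262]
tcp_rot: [0.494, 0.869, -0.0, -0.0]
force: [-0.2, 0.1, -6.5]
opening: 0.598
finger_force: 65.0
```

>>> move_arm(moves=[1, 0.21, 0.166, 0, 0, 0, -0.017, 1, 0.42, 0.332, 0, 0, 0, -0.034, 1, 0.627, 0.498, 0, 0, 0, -0.051])

```text
time_s: 11.1
tool_pos: [0.5078, -0.1034, 0.1262]
tcp_rot: [0.349, 0.937, -0.0, -0.0]
force: [0.1, -0.2, -7.7]
opening: 0.599
finger_force: 65.0
```

>>> move_arm(moves=[1, 0.146, 0.224, 0, 0, 0, -0.017, 1, 0.29, 0.45, 0, 0, 0, -0.034, 1, 0.437, 0.671, 0, 0, 0, -0.051])

```text
time_s: 11.4
tool_pos: [0.519, -0.0241, 0.1262]
tcp_rot: [0.195, 0.981, -0.0, -0.0]
force: [0.4, 0.4, -6.6]
opening: 0.597
finger_force: 65.0
```

>>> move_arm(moves=[1, 0.07, 0.28, 0, 0, 0, -0.017, 1, 0.14, 0.55, 0, 0, 0, -0.034, 1, 0.18, 0.7, 0, 0, 0, -0.046, 1, 0.202, 0.775, 0, 0, 0, -0.0515, 1, 0.202, 0.775, 0, 0, 0, -0.0515])

```text
time_s: 11.9
tool_pos: [0.5304, 0.0545, 0.1265]
tcp_rot: [0.036, 0.999, -0.0, -0.0]
force: [-0.1, -0.4, -6.9]
opening: 0.597
finger_force: 65.2
```

```bash
python3 - <<'E'
from plan import *
s=st();p=s["tool_pos"];plan(p,yaw(s["tcp_rot"]),[*W(-.065,0),.035],3.0746,1)
c=capture("wrist");cv2.imwrite("pics/w3.png",c["image"][:,:,::-1])
E
```

```text
t 11.9 [0.5304 0.0545 0.1265] yaw 3.0691 tilt [-0.001  0.    -1.   ] F [-0.12 -0.39 -6.88] open 0.5971812605872926 65.16441464424133 j [ 0.05 -0.13  1.9   0.    1.38 -1.44]
[ 0.002 -0.012  0.915] turn z -0.0009
```

View pics/w3.png

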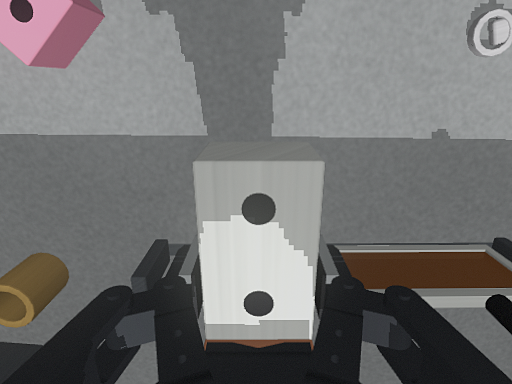

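The wrist view shows the insert held straight in the jaws, tail toward the robot (258,155), with the rib (258,342) leading toward the channel. Lowering it gently.

>>> move_arm(moves=[1, 0.002, -0.012, 0.2, 0, 0, -0.001, 1, 0.002, -0.012, 0.45, 0, 0, -0.001, 1, 0.002, -0.012, 0.7, 0, 0, -0.001, 1, 0.002, -0.012, 0.84, 0, 0, -0.001, 1, 0.002, -0.012, 0.88, 0, 0, -0.001])

```text
time_s: 12.45
tool_pos: [0.5296, 0.0521, 0.0376]
tcp_rot: [0.034, 0.999, -0.0, -0.001]
force: [-0.4, 0.6, -8.0]
opening: 0.598
finger_force: 64.9
```

>>> move_arm(moves=[1, 0, 0, 0.01, 0, 0, 0, 1, 0, 0, 0.02, 0, 0, 0, 1, 0, 0, 0.03, 0, 0, 0])

```text
time_s: 12.75
tool_pos: [0.5309, 0.0528, 0.0372]
tcp_rot: [0.034, 0.999, 0.0, 0.001]
force: [0.2, -0.3, -7.2]
opening: 0.595
finger_force: 64.9
```

>>> move_arm(moves=[1, 0, 0, 0.01, 0, 0, 0, 1, 0, 0, 0.015, 0, 0, 0, 1, 0, 0, 0.015, 0, 0, 0])

```text
time_s: 13.05
tool_pos: [0.5304, 0.0529, 0.0347]
tcp_rot: [0.033, 0.999, 0.0, 0.0]
force: [0.2, 0.0, -6.5]
opening: 0.595
finger_force: 64.9
```

>>> move_arm(moves=[1, 0, 0, 0.01, 0, 0, 0, 1, 0, 0, 0.01, 0, 0, 0])

```text
time_s: 13.25
tool_pos: [0.5305, 0.0529, 0.0343]
tcp_rot: [0.033, 0.999, 0.0, 0.0]
force: [-4.7, -0.6, 2.2]
opening: 0.598
finger_force: 66.2
```

Touchdown felt. Letting go and rising.

>>> move_arm(moves=[-1, 0, 0, 0, 0, 0, 0, -1, 0, 0, 0, 0, 0, 0, -1, 0, 0, 0, 0, 0, 0, -1, 0, 0, 0, 0, 0, 0, -1, 0, 0, 0, 0, 0, 0])

```text
time_s: 13.75
tool_pos: [0.5304, 0.0528, 0.0337]
tcp_rot: [0.033, 0.999, 0.0, 0.0]
force: [0.0, -0.8, 0.3]
opening: 0.999
finger_force: 0.0
```

>>> move_arm(moves=[-1, 0, 0, -0.15, 0, 0, 0, -1, 0, 0, -0.5, 0, 0, 0, -1, 0, 0, -0.9, 0, 0, 0, -1, 0, 0, -0.9, 0, 0, 0])

```text
time_s: 14.15
tool_pos: [0.5325, 0.053, 0.1304]
tcp_rot: [0.033, 0.999, 0.0, 0.004]
force: [0.7, -0.9, 0.1]
opening: 1.003
finger_force: 0.0
```

>>> move_arm(moves=[1, 0.4, 0, 0, 0, 0, 0, 1, 0.8, 0, 0, 0, 0, 0, 1, 1, 0, 0, 0, 0, 0, 1, 1, 0, 0, 0, 0, 0, 1, 1, 0, 0, 0, 0, 0])

```text
time_s: 14.65
tool_pos: [0.4309, 0.0596, 0.1246]
tcp_rot: [0.033, 0.999, 0.0, 0.001]
force: [1.5, 0.4, 0.2]
opening: 0.143
finger_force: 0.0
```

```bash
python3 - <<'E'
from cl import *
from plan import *
s=st();print(L(s["tool_pos"]))
for n in("side","scene"):
    q=cloud(capture(n)).reshape(-1,3);q=q[(abs(q[:,0]-.53)<.1)&(abs(q[:,1]-.053)<.05)&(q[:,2]>.03)&(q[:,2]<.06)]
    l=np.array([L(p) for p in q]);print(n,len(q),cv2.minAreaRect((l*1000).astype(np.float32)))
    cv2.imwrite(f"pics/{n}2.png",capture(n)["image"][:,:,::-1])
plan(s["tool_pos"],yaw(s["tcp_rot"]),[*W(-.155,0),s["tool_pos"][2]],3.0746,1)
E
```

```text
t 14.65 [0.4309 0.0596 0.1246] yaw 3.0748 tilt [ 0.002  0.    -1.   ] F [1.48 0.36 0.23] open 0.14283116466919385 0.0 j [ 0.08 -0.37  2.09 -0.    1.42 -1.43]
[-0.16446271 -0.00042058]
side 567 ((-43.243064880371094, -7.13836669921875), (148.32337951660156, 93.95963287353516), 9.192785263061523)
scene 605 ((-39.351680755615234, -2.681621551513672), (66.39119720458984, 163.14352416992188), 81.41749572753906)
[-0.095  0.004 -0.   ] turn z 0.0
```

>>> move_arm(moves=[1, 0, 0.004, 0.3, 0, 0, 0, 1, 0, 0.004, 0.6, 0, 0, 0, 1, 0, 0.004, 0.8, 0, 0, 0, 1, 0, 0.004, 0.86, 0, 0, 0, 1, 0, 0.004, 0.86, 0, 0, 0])

```text
time_s: 15.35
tool_pos: [0.4306, 0.0599, 0.0371]
tcp_rot: [0.034, 0.999, -0.0, -0.001]
force: [1.3, 0.4, 0.6]
opening: -0.003
finger_force: 0.0
```

>>> move_arm(moves=[1, -0.1, 0, 0, 0, 0, 0, 1, -0.2, 0, 0, 0, 0, 0, 1, -0.27, 0, 0, 0, 0, 0, 1, -0.33, 0, 0, 0, 0, 0, 1, -0.37, 0, 0, 0, 0, 0])

```text
time_s: 15.85
tool_pos: [0.4678, 0.0574, 0.0377]
tcp_rot: [0.034, 0.999, 0.0, -0.001]
force: [-7.5, 0.1, 4.9]
opening: 0.003
finger_force: 3.7
```

>>> move_arm(moves=[1, -0.06, 0, 0, 0, 0, 0, 1, -0.12, 0, 0, 0, 0, 0, 1, -0.18, 0, 0, 0, 0, 0, 1, -0.24, 0, 0, 0, 0, 0, 1, -0.3, 0, 0, 0, 0, 0])

```text
time_s: 16.35
tool_pos: [0.4974, 0.0555, 0.0376]
tcp_rot: [0.033, 0.999, 0.0, -0.001]
force: [-6.3, 0.5, 5.4]
opening: -0.003
finger_force: 3.6
```

```bash
python3 - <<'E'
from plan import *
s=st();print(L(s["tool_pos"]))
c=capture("wrist");w=c["image"][:,:,::-1]
d=capture("side")["image"][130:260,150:310,::-1]
cv2.imwrite("pics/w4.png",np.hstack([cv2.resize(w,(340,325)),cv2.resize(d,(400,325),interpolation=cv2.INTER_CUBIC)]))
E
```

```text
t 16.35 [0.4974 0.0555 0.0376] yaw 3.0747 tilt [-0.001  0.    -1.   ] F [-6.27  0.55  5.35] open -0.0029539590642341683 3.578323870897293 j [ 0.06 -0.12  2.04  0.    1.22 -1.44]
[-9.78142830e-02 -8.80603553e-05]
```

View pics/w4.png

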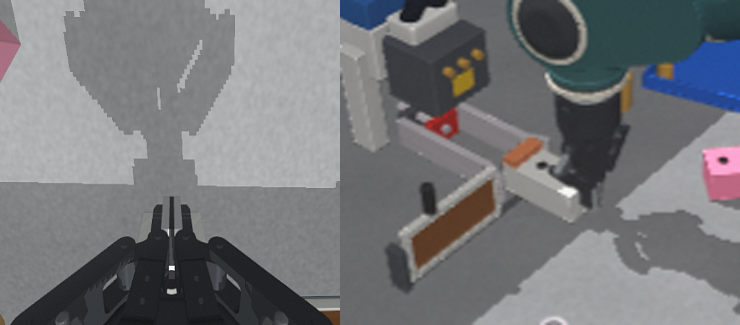

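The insert is moving straight with its rib leading, now at the channel mouth; pushing friction is about 6 N. Continuing.

>>> move_arm(moves=[1, -0.1, 0, 0, 0, 0, 0, 1, -0.2, 0, 0, 0, 0, 0, 1, -0.3, 0, 0, 0, 0, 0, 1, -0.4, 0, 0, 0, 0, 0, 1, -0.5, 0, 0, 0, 0, 0])

```text
time_s: 16.95
tool_pos: [0.5481, 0.052, 0.0374]
tcp_rot: [0.033, 0.999, -0.0, -0.0]
force: [-2.9, -0.4, -2.3]
opening: -0.001
finger_force: 1.5
```

>>> move_arm(moves=[1, -0.1, 0, 0, 0, 0, 0, 1, -0.2, 0, 0, 0, 0, 0, 1, -0.3, 0, 0, 0, 0, 0, 1, -0.4, 0, 0, 0, 0, 0, 1, -0.48, 0, 0, 0, 0, 0])

```text
time_s: 17.45
tool_pos: [0.5961, 0.0488, 0.0376]
tcp_rot: [0.033, 0.999, -0.0, -0.0]
force: [-3.6, 1.3, -0.5]
opening: -0.0
finger_force: 2.0
```

```bash
python3 - <<'E'
from plan import *
s=st();print(L(s["tool_pos"]))
d=capture("side")["image"][130:230,150:290,::-1]
cv2.imwrite("pics/s5.png",cv2.resize(d,(700,500),interpolation=cv2.INTER_CUBIC))
E
```

```text
t 17.45 [0.5961 0.0488 0.0376] yaw 3.0747 tilt [-0. -0. -1.] F [-3.65  1.33 -0.47] open -0.00013515156307538967 1.9540209509432316 j [ 0.04  0.09  1.83 -0.    1.22 -1.46]
[ 1.10161392e-03 -8.93838198e-05]
```

View pics/s5.png

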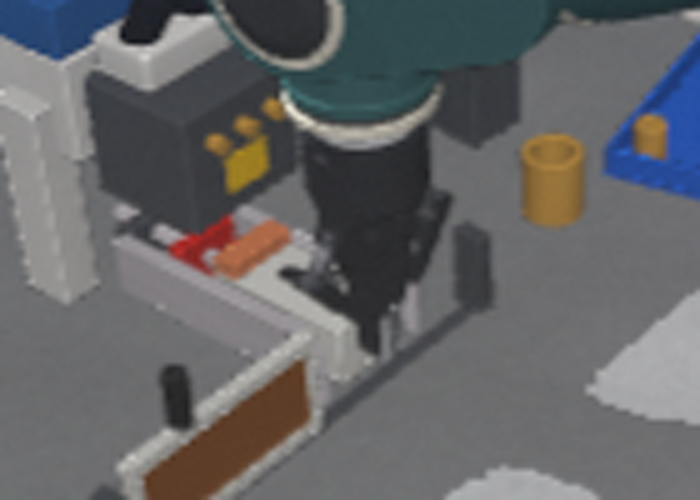

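Side view: the insert is in the channel, with its rib (255,248) about 35 mm short of the red pad (200,243), and the gripper is clear of the head. Creeping in.

>>> move_arm(moves=[1, -0.05, 0, 0, 0, 0, 0, 1, -0.1, 0, 0, 0, 0, 0, 1, -0.14, 0, 0, 0, 0, 0, 1, -0.18, 0, 0, 0, 0, 0, 1, -0.2, 0, 0, 0, 0, 0])

```text
time_s: 18.0
tool_pos: [0.6154, 0.0476, 0.0378]
tcp_rot: [0.033, 0.999, 0.0, -0.0]
force: [-5.4, 1.2, 4.2]
opening: 0.001
finger_force: 3.0
```

>>> move_arm(moves=[1, -0.01, 0, 0, 0, 0, 0, 1, -0.02, 0, 0, 0, 0, 0, 1, -0.03, 0, 0, 0, 0, 0, 1, -0.04, 0, 0, 0, 0, 0, 1, -0.05, 0, 0, 0, 0, 0])

```text
time_s: 18.5
tool_pos: [0.6201, 0.0473, 0.0378]
tcp_rot: [0.033, 0.999, 0.0, -0.0]
force: [-6.1, -0.0, 2.4]
opening: -0.004
finger_force: 2.8
```

>>> move_arm(moves=[1, -0.008, 0, 0, 0, 0, 0, 1, -0.016, 0, 0, 0, 0, 0, 1, -0.024, 0, 0, 0, 0, 0])

```text
time_s: 18.8
tool_pos: [0.6225, 0.0471, 0.0378]
tcp_rot: [0.033, 0.999, 0.0, -0.0]
force: [-5.8, 0.7, 2.7]
opening: -0.0
finger_force: 3.1
```

>>> move_arm(moves=[1, -0.005, 0, 0, 0, 0, 0, 1, -0.01, 0, 0, 0, 0, 0, 1, -0.015, 0, 0, 0, 0, 0])

```text
time_s: 19.1
tool_pos: [0.6239, 0.047, 0.0378]
tcp_rot: [0.033, 0.999, 0.0, -0.0]
force: [-6.1, -0.2, 2.8]
opening: -0.003
finger_force: 3.2
```

>>> move_arm(moves=[1, -0.005, 0, 0, 0, 0, 0, 1, -0.01, 0, 0, 0, 0, 0])

```text
time_s: 19.3
tool_pos: [0.6249, 0.0469, 0.0377]
tcp_rot: [0.033, 0.999, 0.0, -0.0]
force: [-6.0, 0.3, 3.7]
opening: 0.001
finger_force: 3.3
```

>>> move_arm(moves=[1, -0.005, 0, 0, 0, 0, 0, 1, -0.01, 0, 0, 0, 0, 0, 1, -0.015, 0, 0, 0, 0, 0])

```text
time_s: 19.6
tool_pos: [0.6264, 0.0468, 0.0378]
tcp_rot: [0.033, 0.999, 0.0, -0.0]
force: [-6.3, 0.3, 4.0]
opening: -0.0
finger_force: 3.4
```

>>> move_arm(moves=[1, -0.005, 0, 0, 0, 0, 0, 1, -0.01, 0, 0, 0, 0, 0])

```text
time_s: 19.8
tool_pos: [0.6272, 0.0468, 0.0378]
tcp_rot: [0.033, 0.999, 0.0, -0.0]
force: [-13.6, 0.2, 7.4]
opening: 0.001
finger_force: 6.4
```

Firm contact at TCP station x ≈ 32 mm, where the force jumped from 6 to 13.6 N. Pressing slightly more and holding.

>>> move_arm(moves=[1, -0.004, 0, 0, 0, 0, 0, 1, -0.004, 0, 0, 0, 0, 0, 1, -0.004, 0, 0, 0, 0, 0])

```text
time_s: 20.1
tool_pos: [0.6272, 0.0468, 0.0378]
tcp_rot: [0.033, 0.999, -0.0, -0.001]
force: [-14.0, 0.8, 8.2]
opening: 0.002
finger_force: 6.8
```

>>> move_arm(moves=[1, -0.004, 0, 0, 0, 0, 0, 1, -0.008, 0, 0, 0, 0, 0, 1, -0.008, 0, 0, 0, 0, 0])

```text
time_s: 20.4
tool_pos: [0.6273, 0.0468, 0.0378]
tcp_rot: [0.033, 0.999, -0.0, -0.002]
force: [-21.9, 0.3, 13.5]
opening: 0.001
finger_force: 11.3
```

Seated at about 16 N, with no further movement. Backing off and going to the guard.

>>> move_arm(moves=[1, 0.02, 0, 0, 0, 0, 0, 1, 0.1, 0, 0, 0, 0, 0, 1, 0.4, 0, 0, 0, 0, 0, 1, 0.8, 0, 0, 0, 0, 0, 1, 0.9, 0, 0, 0, 0, 0])

```text
time_s: 20.9
tool_pos: [0.536, 0.0528, 0.0371]
tcp_rot: [0.033, 0.999, -0.0, -0.0]
force: [0.4, -0.0, -0.1]
opening: -0.002
finger_force: 0.0
```

>>> move_arm(moves=[-1, 0, 0, -0.4, 0, 0, 0, -1, 0, 0, -0.8, 0, 0, 0, -1, 0, 0, -1, 0, 0, 0, -1, 0, 0, -1, 0, 0, 0])

```text
time_s: 21.3
tool_pos: [0.5404, 0.0527, 0.1414]
tcp_rot: [0.033, 0.999, 0.0, 0.003]
force: [1.3, -0.7, -0.2]
opening: 0.677
finger_force: 0.0
```

>>> move_arm(moves=[-1, 0, 0.4, -0.2, 0, 0, 0, -1, 0, 0.8, -0.5, 0, 0, 0, -1, 0, 0.9, -0.6, 0, 0, 0, -1, 0, 0.9, -0.6, 0, 0, 0])

```text
time_s: 21.7
tool_pos: [0.5454, 0.1437, 0.1984]
tcp_rot: [0.032, 0.999, 0.0, 0.001]
force: [0.9, -0.3, -1.6]
opening: 0.999
finger_force: 0.0
```

```bash
python3 - <<'E'
from cl import *
from plan import *
s=st();plan(s["tool_pos"],yaw(s["tcp_rot"]),[.6078,.2184,s["tool_pos"][2]],3.0746,1)
q=cloud(capture("side")).reshape(-1,3);q=q[(abs(q[:,0]-.6)<.05)&(abs(q[:,1]-.21)<.06)&(q[:,2]>.085)&(q[:,2]<.118)]
print(len(q),cv2.minAreaRect((q[:,:2]*1000).astype(np.float32)))
E
```

```text
t 21.7 [0.5454 0.1437 0.1984] yaw 3.0767 tilt [ 0.002  0.    -1.   ] F [ 0.9  -0.3  -1.56] open 0.9993173054204852 0.0 j [ 0.21 -0.11  1.75 -0.    1.49 -1.29]
[-0.574  0.786 -0.   ] turn z 0.0003
45 ((604.677490234375, 218.36001586914062), (14.76583194732666, 14.696306228637695), 82.85025787353516)
```

>>> move_arm(moves=[-1, -0.3, 0.4, 0, 0, 0, 0, -1, -0.55, 0.75, 0, 0, 0, 0, -1, -0.56, 0.786, 0, 0, 0, 0, -1, -0.56, 0.786, 0, 0, 0, 0])

```text
time_s: 22.15
tool_pos: [0.606, 0.2164, 0.1952]
tcp_rot: [0.033, 0.999, -0.001, -0.001]
force: [-0.9, -0.4, 0.3]
opening: 1.002
finger_force: 0.0
```

>>> move_arm(moves=[-1, 0, 0, 0.4, 0, 0, 0, -1, 0, 0, 0.7, 0, 0, 0, -1, 0, 0, 0.88, 0, 0, 0, -1, 0, 0, 0.93, 0, 0, 0, -1, 0, 0, 0.93, 0, 0, 0])

```text
time_s: 22.65
tool_pos: [0.606, 0.2165, 0.1047]
tcp_rot: [0.034, 0.999, -0.0, -0.0]
force: [-0.6, -0.1, 0.3]
opening: 1.001
finger_force: 0.0
```

>>> move_arm(moves=[1, 0, 0, 0, 0, 0, 0, 1, 0, 0, 0, 0, 0, 0, 1, 0, 0, 0, 0, 0, 0, 1, 0, 0, 0, 0, 0, 0, 1, 0, 0, 0, 0, 0, 0], squeeze=25)

```text
time_s: 23.15
tool_pos: [0.6062, 0.2172, 0.105]
tcp_rot: [0.033, 0.999, 0.0, 0.0]
force: [-1.7, -1.4, 3.4]
opening: 0.174
finger_force: 24.5
```

>>> move_arm(moves=[1, 0, 0, 0, 0, 0, 0, 1, 0, 0, 0, 0, 0, 0, 1, 0, 0, 0, 0, 0, 0])

```text
time_s: 23.45
tool_pos: [0.6062, 0.2172, 0.105]
tcp_rot: [0.033, 0.999, 0.0, 0.0]
force: [-2.1, 0.2, 4.9]
opening: 0.181
finger_force: 24.6
```

Gripped; sliding the guard shut 140 mm.

>>> move_arm(moves=[1, 0, -0.15, 0, 0, 0, 0, 1, 0, -0.35, 0, 0, 0, 0, 1, 0, -0.55, 0, 0, 0, 0, 1, 0, -0.75, 0, 0, 0, 0, 1, 0, -0.95, 0, 0, 0, 0])

```text
time_s: 23.95
tool_pos: [0.5997, 0.122, 0.105]
tcp_rot: [0.033, 0.999, 0.0, 0.0]
force: [-0.9, 2.9, 5.7]
opening: 0.182
finger_force: 24.9
```

>>> move_arm(moves=[1, 0, -0.15, 0, 0, 0, 0, 1, 0, -0.28, 0, 0, 0, 0, 1, 0, -0.38, 0, 0, 0, 0, 1, 0, -0.42, 0, 0, 0, 0, 1, 0, -0.44, 0, 0, 0, 0])

```text
time_s: 24.45
tool_pos: [0.5967, 0.0783, 0.105]
tcp_rot: [0.034, 0.999, 0.0, -0.0]
force: [-4.3, 9.8, 8.0]
opening: 0.176
finger_force: 25.3
```

```bash
python3 - <<'E'
from plan import *
s=st();print(L(s["tool_pos"]))
E
```

```text
t 24.45 [0.5967 0.0783 0.105 ] yaw 3.0743 tilt [-0.     0.001 -1.   ] F [-4.28  9.8   8.04] open 0.17637952027471138 25.314326584339142 j [ 0.09  0.04  1.77  0.    1.33 -1.42]
[-0.00028338  0.02932112]
```

>>> move_arm(moves=[-1, 0, 0, 0, 0, 0, 0, -1, 0, 0, 0, 0, 0, 0, -1, 0, 0, 0, 0, 0, 0, -1, 0, 0, 0, 0, 0, 0, -1, 0, 0, 0, 0, 0, 0])

```text
time_s: 24.95
tool_pos: [0.5968, 0.0785, 0.1045]
tcp_rot: [0.033, 0.999, -0.0, -0.0]
force: [0.3, 0.4, 0.5]
opening: 0.988
finger_force: 0.0
```

>>> move_arm(moves=[-1, 0, 0, -0.2, 0, 0, 0, -1, 0, 0, -0.6, 0, 0, 0, -1, 0, 0, -1, 0, 0, 0, -1, 0, 0, -1, 0, 0, 0])

```text
time_s: 25.35
tool_pos: [0.5984, 0.0786, 0.2108]
tcp_rot: [0.033, 0.999, 0.0, 0.004]
force: [1.2, 0.9, -0.2]
opening: 0.998
finger_force: 0.0
```

>>> move_arm(moves=[-1, 0.5, 0, 0, 0, 0, 0, -1, 1, 0, 0, 0, 0, 0, -1, 1, 0, 0, 0, 0, 0, -1, 1, 0, 0, 0, 0, 0])

```text
time_s: 25.75
tool_pos: [0.4966, 0.0853, 0.2051]
tcp_rot: [0.033, 0.999, 0.0, 0.001]
force: [0.4, 0.8, 1.1]
opening: 0.999
finger_force: 0.0
```

```bash
python3 - <<'E'
from cl import *
from plan import *
st()
c=capture("side");P=cloud(c).reshape(-1,3)
P=P[(P[:,0]>.5)&(P[:,0]<.8)&(P[:,1]>-.1)&(P[:,1]<.3)&(P[:,2]>.03)]
l=np.array([np.r_[L(p),p[2]] for p in P])
g=l[(abs(l[:,0])<.012)&(l[:,2]>.066)&(l[:,2]<.08)];print("guard",len(g),np.percentile(g[:,1],[1,5,50,95,99]))
t=l[(l[:,0]>.012)&(l[:,0]<.17)&(abs(l[:,1])<.024)&(l[:,2]<.06)];print("insert",len(t),t.min(0),t.max(0),np.median(t[:,2]))
cv2.imwrite("pics/s9.png",cv2.resize(c["image"][130:230,150:290,::-1],(700,500),interpolation=cv2.INTER_CUBIC))
E
```

```text
t 25.75 [0.4966 0.0853 0.2051] yaw 3.0751 tilt [ 0.002  0.    -1.   ] F [0.41 0.75 1.05] open 0.9991634766105426 0.0 j [ 0.12 -0.25  1.87 -0.    1.52 -1.38]
guard 157 [-0.07140924 -0.06541621  0.00530284  0.06919388  0.07512229]
insert 315 [ 0.0443519  -0.02322055  0.03146063] [0.16457704 0.02399617 0.0578032 ] 0.0414639095486619
```

View pics/s9.png

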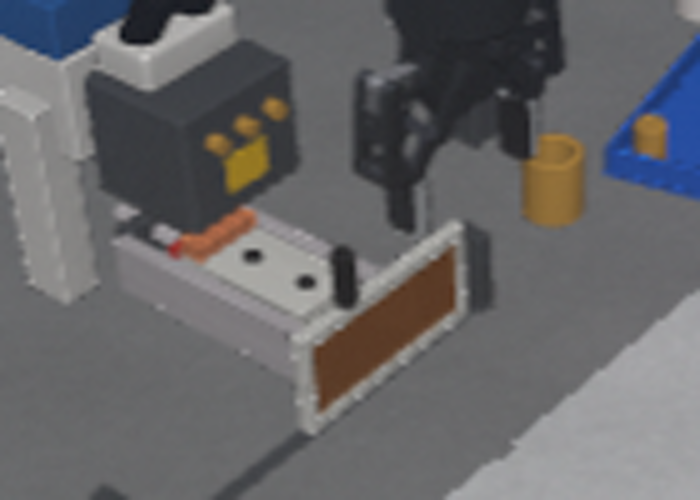

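The side view shows the guard shut, centred on the channel (±73 mm), and the insert's rib (215,235) right up against the red pad (175,248). Handing in.

```bash
python3 -c "
from rig import *
print(sign_off())"
```

```text
the job is handed in; nothing more can be done
None
```

The insert is seated on the red stop (pressed at about 16 N), the guard is slid shut, the arm is clear of everything, and the job is handed in; sign-off returned no verdict.

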